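# Index a reel hub and lock it with the lever

## Task

Turn the aluminium hub in its seat until the notch in the steel collar round it faces the arrow on the fixture's base plate, then swing the lever so that its nose goes fully home into the notch, and let go. Keep the hub down in its seat, do not force the lever if its nose catches on the collar (turn the hub a little and try again), and leave the other things on the table where they are.

Things in the scene. Friction and masses are not known exactly. Their poses are not given: they have to be found in the camera images.
- fixture: grey base plate 300 x 270 x 12 mm, bolted down, with a dark steel seat block 110 x 110 mm (top 36 mm above the table). Origin: on the table, on the vertical axis of the seat's bore, about which the hub turns. x: along the black arrow line on the plate (80 to 170 mm from the axis, its head towards the hub), the direction the notch must face; y to its left; z up
- hub: loose aluminium hub, 0.6 to 0.8 kg, 92 mm tall, in the seat, free to turn (only its weight's friction resists). Origin: centre of its underside, 20 mm above the table when seated; z up; x: near the notch, see hub_collar. Above its origin: spigot diameter 47 mm at 0 to 16 (1.5 mm radial play in the bore), disc and collar 130 at 16 to 34, barrel 60 at 34 to 50, hexagon 50 to 92
- hub_grip (a point): middle of the hub's hexagon, on its axis, 73 mm above the hub's origin, 93 mm above the table: the place to grip. 46 mm across flats, 53 across corners; its flats face 0, 60, 120 ... degrees from the hub's x axis. Axes as the hub's. The hub starts with its x axis 1.75 to 3.14 rad away from the arrow, either way round, so the hexagon must be regrasped
- hub_collar (a point): point on the hub's x axis at the rim of its steel collar, 65 mm from its axis. The collar, clamped tight round the hub, has one notch, 15 mm deep, 16 mm wide inside, 18.5 at the rim. It was clamped by hand: the notch's middle lies up to 0.2 rad (13 mm) to either side of this point, differently each time, and is not reported: find it by sight or by feeling with the lever
- pivot (a point): fixed point on the lever's vertical pivot axis, 45 mm above the table, at x = 60, y = -100 mm in the fixture's frame. Axes as the fixture's. The lever's round-ended nose, 13 mm wide, is 100 mm from this axis; the lever, 12 mm thick, moves level with the collar, 39 to 51 mm above the table
- lever_grip (a point): point on the axis of the lever's upright black round handle (22 mm diameter, 50 to 130 mm above the table), 100 mm above the table. It is 162.6 mm from the pivot axis; with the lever home it is at x = 89, y = 60 mm in the fixture's frame. Grip it from above or push it; about 3 N moves it and it stays where it is left
- lever (a joint): lever angle, rad: 0 = nose fully home in the notch (end stop), growing as it swings away from the hub (clockwise from above) to 0.6; starts at 0.42 to 0.58. The nose enters the rim below about 0.12; stuck at 0.09 to 0.12 it is catching on the collar as the notch is not in front of it. With the notch some 5 mm or less off, the nose turns the hub the rest itself
- nut: loose steel hex nut, 36 mm across flats, 18 mm tall, lying on the base plate's corner on the robot's side; origin under its centre. Bystander: leave it alone
- wrench: steel wrench, 190 mm long, lying beside the base plate on its +y side, along the plate's x; origin under its middle. Bystander: leave it alone
- tape: roll of tape, 104 mm diameter, 48 mm tall; origin under its centre. Bystander: leave it alone
- spray: upright can, 64 mm diameter, 190 mm tall; origin under its centre. Bystander: leave it alone
- bin: red open plastic bin, 200 x 140 x 85 mm; origin under its centre. Bystander: leave it alone
- carton: closed cardboard carton, 160 x 130 x 100 mm; origin under its centre. Bystander: leave it alone
- cap: aluminium end cap, 90 mm diameter flange, 40 mm tall; origin under its centre. Bystander: leave it alone

How it is judged:
At the end, for the whole second after the job is handed in: The lever is within 0.03 rad of home, which it can only be with its nose in the notch, and the hub is at rest on the seat's axis (within 5 mm), upright (within 0.06 rad) and down in its seat (within 4 mm) (value of joint lever below 0.03 rad and horizontal distance between hub and fixture below 0.005 m and linear speed of hub below 0.01 m/s and angular speed of hub below 0.05 rad/s and angle between hub's own z axis and vertical below 0.06 rad and z of hub in the frame of fixture below 0.024 m); the robot touches nothing.
It fails at once if the lever's nose is forced against the hub with more than 45 N (contact force between lever and hub above 45 N).
It fails at once if the hub is lifted more than 14 mm out of its seat (z of hub in the frame of fixture above 0.034 m).
It fails at once if one of the other things on the table is moved more than 40 mm (distance of any of nut, wrench, tape, spray, bin, carton, cap from where it was at the start of the episode above 0.04 m).
It also fails if it takes over 72 s, if anything falls off the work surface, if the arm or the gripper's body presses on something with over 40 N, if the wrist force passes 120 N, or if a joint passes its speed limit or range.

## Robot

A 6-joint arm with a two-finger parallel gripper is mounted at the origin on the work surface. World frame = base frame: x ahead of the robot, y to its left, z up, the work surface at z = 0. Lengths are in m, angles in rad, forces in N, time in s.
With the tool pointing down it reaches from about 0.325 to 0.925 m from the base axis. Payload 3.1 kg.
Tool frame: the origin (TCP) lies midway between the tips of the shut fingers; the grasp point (between the pads) lies 19 mm behind it; z points along the fingers, y is the line along which they close (so a half turn about z gives the same grasp; the last joint's range is limited). The gripper opens to 85 mm and grips with 20 to 120 N. Pads are 22 mm wide; open, the fingers measure 114 mm over their backs; the gripper's body (76 mm by 85 mm) begins 54 mm behind the grasp point. The pads swing forward as they close: fully open they stand 13 mm farther back than shut.
Start: joints at [-1.264, 0.217, 1.613, -0, 1.311, -0.112], TCP at [0.254, -0.571, 0.205] pointing down, gripper open.
Joint ranges: [-2.75, 2.75], [-0.78, 2.1], [0.31, 2.55], [-1.13, 4.27], [0.13, 2.63], [-2.58, 2.58]. Speed limits (rad/s): [2.79, 2.79, 3.14, 3.14, 3.14, 3.14].

## Interface

Orientations are given as a rotation vector (axis times angle).
In Python, from station import get_obs, grab_frame, job_done gives the robot as it stands. The module is installed in compiled form; this text tells all that it offers.
- The arm moves only by the shell command python3 -m creep 'ROWS' [FORCE]. ROWS is JSON, a list of rows, each an object with "jaw": the finger opening in cm, from 0 to 8.54; "translation": the shift along the tool's x, y, z in cm, a list of three; "roll": the turn about the tool's z in degrees. A call has exactly 8 rows; each row shifts and turns the commanded pose from where the row before left it, along the tool's axes as they then stand; what a row does not reach is not made up. A row lasts 1/12 s, in which the tool goes at most 41.7 mm and 7.16 degrees, less where a joint would pass 70% of its speed; a pose out of reach is approached as far as the arm can. A call with a gripper value outside its range is refused whole. The fingers move at their own pace and stop on an object; FORCE is the grip in N (left out, the last holds). Time passes only in rows, so rows that do not move let the fingers close, or fill a call up. It gives the time, the measured TCP pose, the force, the opening and the grip force at its end, in the units of the state.
- get_obs(): the state, without advancing time (a new reading comes with each control period).
- grab_frame(name): name is "scene" or "top" or "wrist"; returns a dict with "frame" (400x640x3 uint8, red, green, blue), "vertical_fov" (degrees; the focal length in pixels is half the picture's height over the tangent of half this angle, whatever the lens; pixels are square), "cx", "cy" (the principal point, pixels), "cam_to_world" (4x4, takes a point from camera to world coordinates); the wrist camera has in their place "mount" (4x4, takes a point from camera to tool coordinates, whose origin is the TCP and whose axes are the flange's). Camera axes: x right, y down, z forward; pixel columns grow to the right and rows downward; lengths in m; the calibration is good to about 2 mm. A picture is of the moment at which its call begins: read the wrist's pose just before it. There is no depth.
- job_done(): hands the job in; it is judged then, once.
The state is a dict: "clock": time; "qpos": joint angles; "joint_velocities": joint speeds; "joint_efforts": joint torques, N m; "eef_pos": TCP position; "eef_rot": TCP orientation; "wrist_force": force on the tool from outside, world axes, zero at the start; "torque": the same for the moment, N m; "opening": finger opening in m; "grip_force": force on a finger pad.
Only numpy, scipy, OpenCV 4.12 (cv2) and the standard library are available. Lean on these libraries where they do the work, as an engineer would, in place of code of your own. Each camera call takes 0.05 s, during which the arm holds its last target. There are 200 camera calls.

## Working session

There is one attempt and no reset: what is moved stays moved. The work goes in short steps, Python scripts to look and compute and a shell command to move; the robot and the scene stay as the last step left them, time stands still between calls to the robot, and variables do not carry over. Pictures are saved under pics/ and viewed, at most 10 in all, crops included, and the job is handed in when it is done.

```bash
mkdir -p pics
cat > h.py <<'E'
import numpy as np, cv2, pickle
from station import get_obs, grab_frame, job_done
from scipy.spatial.transform import Rotation as R
def snap(name,fn):
    o=get_obs(); f=grab_frame(name)
    if name=='wrist':
        T=np.eye(4);T[:3,:3]=R.from_rotvec(o['eef_rot']).as_matrix();T[:3,3]=o['eef_pos']
        f['cam_to_world']=T@np.array(f['mount'])
    pickle.dump(f,open(f'pics/{fn}.pkl','wb'));cv2.imwrite(f'pics/{fn}.png',f['frame'][:,:,::-1]);return f
def load(fn): return pickle.load(open(f'pics/{fn}.pkl','rb'))
def ray(f,p):
    fl=200/np.tan(np.radians(f['vertical_fov'])/2);M=np.array(f['cam_to_world'])
    d=M[:3,:3]@np.array([(p[0]-f['cx'])/fl,(p[1]-f['cy'])/fl,1]);return M[:3,3],d/np.linalg.norm(d)
def onz(f,p,z):
    o,d=ray(f,p);return o+d*(z-o[2])/d[2]
def proj(f,P):
    fl=200/np.tan(np.radians(f['vertical_fov'])/2);M=np.linalg.inv(np.array(f['cam_to_world']))
    c=M[:3,:3]@np.array(P)+M[:3,3];return np.array([f['cx']+fl*c[0]/c[2],f['cy']+fl*c[1]/c[2]])
def tri(fs,ps):
    A=np.zeros((3,3));b=np.zeros(3)
    for f,p in zip(fs,ps):
        o,d=ray(f,p);Q=np.eye(3)-np.outer(d,d);A+=Q;b+=Q@o
    return np.linalg.solve(A,b)
E
python3 - <<'E'
from h import *
o=get_obs();print({k:np.round(v,3) for k,v in o.items()})
for n in('scene','top'):
    f=snap(n,n+'0');print(f['vertical_fov'],f['cx'],f['cy'],np.round(f['cam_to_world'],3).tolist())
E
```

```text
{'clock': np.float64(0.0), 'qpos': array([-1.264,  0.218,  1.615, -0.   ,  1.311, -0.112]), 'joint_velocities': array([-0.001,  0.001,  0.002, -0.   ,  0.002,  0.001]), 'joint_efforts': array([-0.0000e+00, -3.9685e+01, -3.0385e+01,  0.0000e+00,  1.0000e-02,
        0.0000e+00]), 'eef_pos': array([ 0.254, -0.57 ,  0.204]), 'eef_rot': array([-3.071, -0.653,  0.   ]), 'wrist_force': array([ 1.069,  0.098, -0.223]), 'torque': array([ 0.014, -0.004,  0.038]), 'grip_force': np.float64(0.0), 'opening': np.float64(0.086)}
42.12559834081408 322.4049385604281 193.98040304410537 [[0.03, 0.538, -0.843, 1.732], [0.999, -0.03, 0.017, -0.037], [-0.016, -0.843, -0.538, 0.884], [0.0, 0.0, 0.0, 1.0]]
42.24553867849737 324.6805449330389 208.9251564906979 [[-0.006, -0.997, 0.074, 0.374], [-1.0, 0.005, -0.017, 0.018], [0.016, -0.074, -0.997, 1.532], [0.0, 0.0, 0.0, 1.0]]
```

View pics/top0.png

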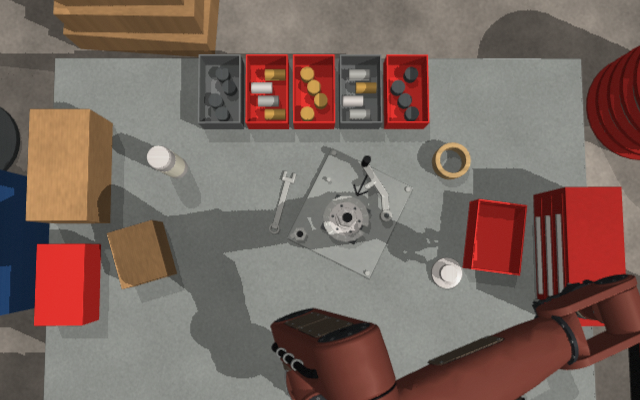

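View pics/scene0.png

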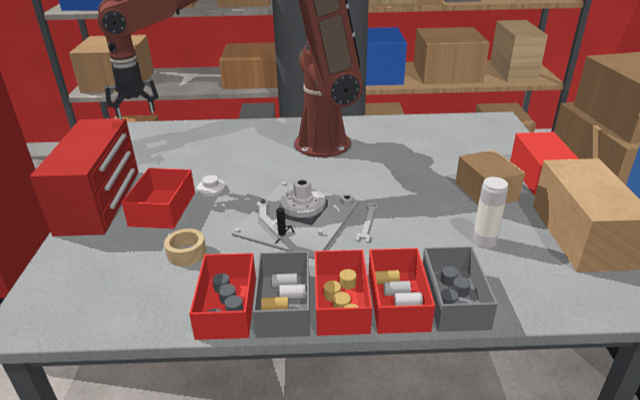

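The top view shows the fixture around pixel (345,215), with the lever handle at (366,160) and pivot at (386,215). The nut is at (300,233) and the wrench at (283,200). I'll zoom in on both views.

Run:
```python
from h import *
a=load('top0')['frame'][140:285,275:420];b=load('scene0')['frame'][170:255,225:385]
a=cv2.resize(a,None,fx=4,fy=4,interpolation=cv2.INTER_CUBIC)[:,:,::-1]
cv2.imwrite('pics/c1.png',a)
f=load('top0')
for n,p,z in(('hub',(347,217),.112),('handle',(366,160),.13),('pivot',(386,215),.051),('arrowtip',(358,192),.012)):print(n,onz(f,p,z).round(3))
```

```text
hub [ 0.457 -0.067  0.112]
handle [ 0.612 -0.119  0.13 ]
pivot [ 0.466 -0.183  0.051]
arrowtip [ 0.537 -0.106  0.012]
```

View pics/c1.png

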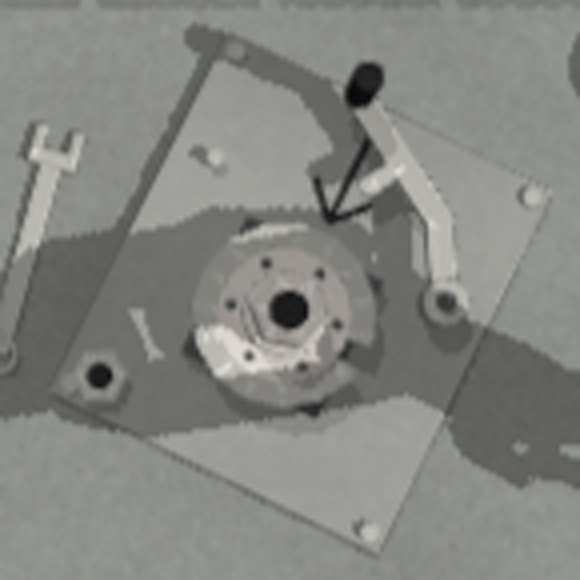

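The crop shows the hexagon with its centre at crop (289,310). The notch looks like the dark gap at about (355,348), and the arrow points from (372,140) to (330,218). I'll move the wrist camera over the hub.

```bash
python3 -m creep '[{"jaw":8.5,"translation":[2.4,-2.3,-1],"roll":0},{"jaw":8.5,"translation":[2.4,-2.3,-1],"roll":0},{"jaw":8.5,"translation":[2.4,-2.3,-1],"roll":0},{"jaw":8.5,"translation":[2.4,-2.3,-1],"roll":0},{"jaw":8.5,"translation":[2.4,-2.3,-1],"roll":0},{"jaw":8.5,"translation":[2.4,-2.3,-1],"roll":0},{"jaw":8.5,"translation":[2.4,-2.3,-1],"roll":0},{"jaw":8.5,"translation":[2.4,-2.3,-1],"roll":0}]' 40
python3 - <<'E'
from h import *
f=snap('wrist','w0');print(f['vertical_fov'],np.round(f['mount'],3).tolist(),get_obs()['eef_pos'],get_obs()['eef_rot'])
print(proj(f,[.457,-.067,.1]))
E
```

```text
clock: 0.77
eef_pos: [0.3548, -0.3229, 0.2852]
eef_rot: [-3.072, -0.652, 0.0]
wrist_force: [-0.4, 0.3, 0.2]
opening: 0.0848
grip_force: 0.0
61.31698738550685 [[-0.0, -0.959, -0.283, 0.074], [1.0, -0.0, -0.0, -0.0], [0.0, -0.283, 0.959, -0.17], [0.0, 0.0, 0.0, 1.0]] [ 0.35768586 -0.31857331  0.28769823] [-3.06946675 -0.65813431 -0.00792895]
[106.67400289 -41.41671699]
```

```bash
python3 -m creep '[{"jaw":8.5,"translation":[1.9,-2.7,0],"roll":0},{"jaw":8.5,"translation":[1.9,-2.7,0],"roll":0},{"jaw":8.5,"translation":[1.9,-2.7,0],"roll":0},{"jaw":8.5,"translation":[1.9,-2.7,0],"roll":0},{"jaw":8.5,"translation":[1.9,-2.7,0],"roll":0},{"jaw":8.5,"translation":[1.9,-2.7,0],"roll":0},{"jaw":8.5,"translation":[1.9,-2.7,0],"roll":0},{"jaw":8.5,"translation":[0,0,0],"roll":0}]'
python3 - <<'E'
from h import *
f=snap('wrist','w1');print(get_obs()['eef_pos'],get_obs()['eef_rot'])
print(proj(f,[.457,-.067,.1]))
E
```

```text
clock: 1.48
eef_pos: [0.3996, -0.0932, 0.2849]
eef_rot: [-3.068, -0.662, -0.001]
wrist_force: [-0.0, -0.3, -0.3]
opening: 0.0848
grip_force: 0.0
[ 0.39941016 -0.09568708  0.2848816 ] [-3.07054113e+00 -6.61243917e-01  3.17477866e-04]
[319.25026897 112.27752121]
```

View pics/w1.png

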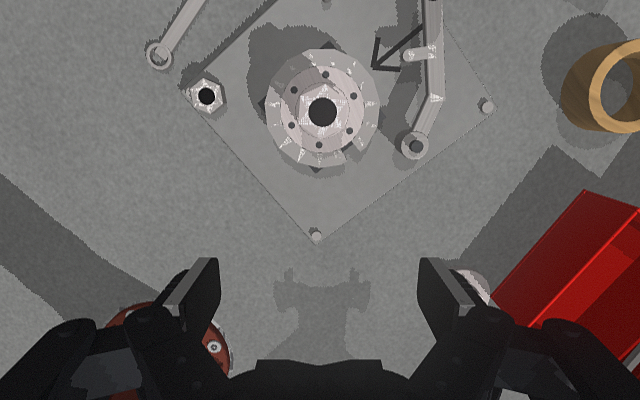

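The wrist view shows the hub bore at (322,112). The nut is at (206,96), the lever pivot at (416,146) and the arrow head near (375,67). The notch is not yet clear, perhaps near (345,160). I'll take a second, closer viewpoint.

```bash
python3 -m creep '[{"jaw":8.5,"translation":[1,1.0,0.8],"roll":0},{"jaw":8.5,"translation":[1,1.0,0.8],"roll":0},{"jaw":8.5,"translation":[1,1.0,0.8],"roll":0},{"jaw":8.5,"translation":[1,1.0,0.8],"roll":0},{"jaw":8.5,"translation":[0,0,0],"roll":0},{"jaw":8.5,"translation":[0,0,0],"roll":0},{"jaw":8.5,"translation":[0,0,0],"roll":0},{"jaw":8.5,"translation":[0,0,0],"roll":0}]'
python3 - <<'E'
from h import *
f=snap('wrist','w2');g=load('w1')
a=g['frame'][0:200,210:470];b=f['frame'][0:220,:]
print(proj(f,[.457,-.067,.1]))
a=cv2.resize(f['frame'][0:260,130:490],(800,578),interpolation=cv2.INTER_CUBIC)
cv2.imwrite('pics/c2.png',a[:,:,::-1])
E
```

```text
clock: 2.2
eef_pos: [0.4518, -0.1187, 0.2538]
eef_rot: [3.073, 0.652, 0.0]
wrist_force: [0.5, 0.5, 0.0]
opening: 0.0849
grip_force: 0.0
[271.78911895 153.25853727]
```

View pics/c2.png

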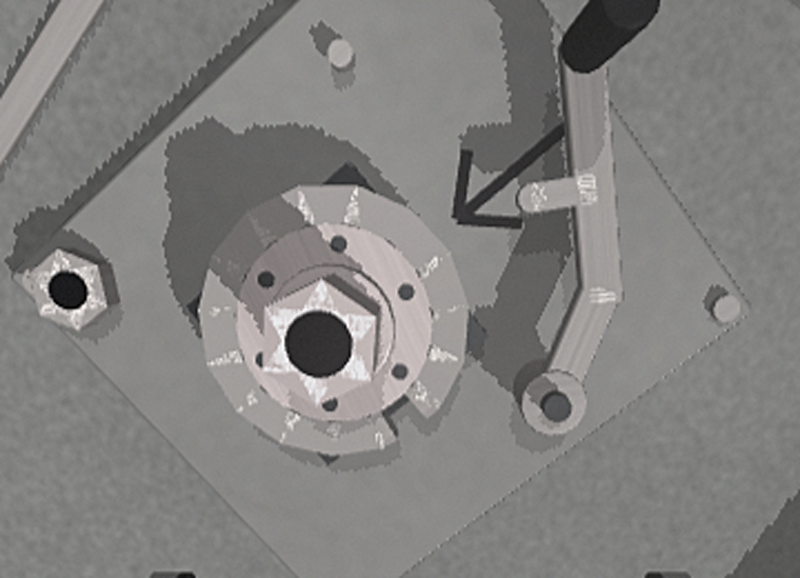

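The close view shows the hex bore at crop (318,344), pivot at (554,405), arrow tip at (457,217) and arrow tail at about (565,127). The notch opens at about (412,428), towards the lower right. The nose, at (525,197), is swung away from the hub.

Run:
```python
from h import *
w1,w2,t=load('w1'),load('w2'),load('top0')
c=lambda u,v:(130+u*.45,v*.45)
H=tri([w1,w2],[(322,112),c(318,344)]);P=tri([w1,w2],[(416,146),c(554,405)])
print('hub',H,'pivot',P)
ax=onz(w2,c(318,344),.112)[:2];pv=onz(w2,c(554,405),.054)[:2]
tip=onz(w2,c(457,217),.012)[:2];tail=onz(w2,c(565,127),.012)[:2]
print(ax,onz(w1,(322,112),.112)[:2],pv,tip,tail)
ang=lambda v:np.degrees(np.arctan2(v[1],v[0]))
yl=ang(tail-tip);print('yaw line',yl,'tip',ang(tip-ax),np.hypot(*(tip-ax)),'pivot',ang(pv-ax)-np.degrees(np.arctan2(-100,60)),np.hypot(*(pv-ax)))
for n,p in(('rimL',(396,449)),('rimR',(436,418)),('inL',(384,423)),('inR',(404,402))):
    q=onz(w2,c(*p),.054)[:2]-ax;print(n,np.hypot(*q),ang(q))
for p in((265,335),(265,308),(322,278),(378,310),(378,372),(322,405),(268,375)):
    q=onz(w2,c(*p),.112)[:2]-ax;print('hex',np.hypot(*q),ang(q))
# annotate hi-res crop
g=cv2.resize(w2['frame'][110:215,215:335],None,fx=6.5,fy=5.7,interpolation=cv2.INTER_CUBIC)
g=cv2.resize(w2['frame'][110:215,215:345],(780,630)[:2],interpolation=cv2.INTER_CUBIC)[:600]
cv2.imwrite('pics/c3.png',g[:,:,::-1])
```

```text
hub [ 0.45862867 -0.06933694  0.1125505 ] pivot [ 0.46785088 -0.18469887  0.06155291]
[ 0.45846223 -0.06943099] [ 0.45867508 -0.06921888] [ 0.4669004  -0.18636063] [ 0.53071966 -0.10518755] [ 0.59271935 -0.13701299]
yaw line -27.172163032241773 tip -26.32848314738258 0.0806205131788564 pivot -26.836187641444553 0.11723370756271763
rimL 0.06984301880765333 -130.39738678571493
rimR 0.06880810851899721 -108.59504262246742
inL 0.054804401171844985 -129.7894211045433
inR 0.051462529656798615 -113.971456929799
hex 0.022154197090539698 104.22714668079705
hex 0.02585723866267619 78.9969110363622
hex 0.026987938621321077 18.323355114372873
hex 0.028813735136554677 -36.977139414287336
hex 0.027453048764245074 -91.51715038512631
hex 0.026053701217136106 -154.48272469030726
hex 0.025210000216140213 145.21161196443418
```

View pics/c3.png

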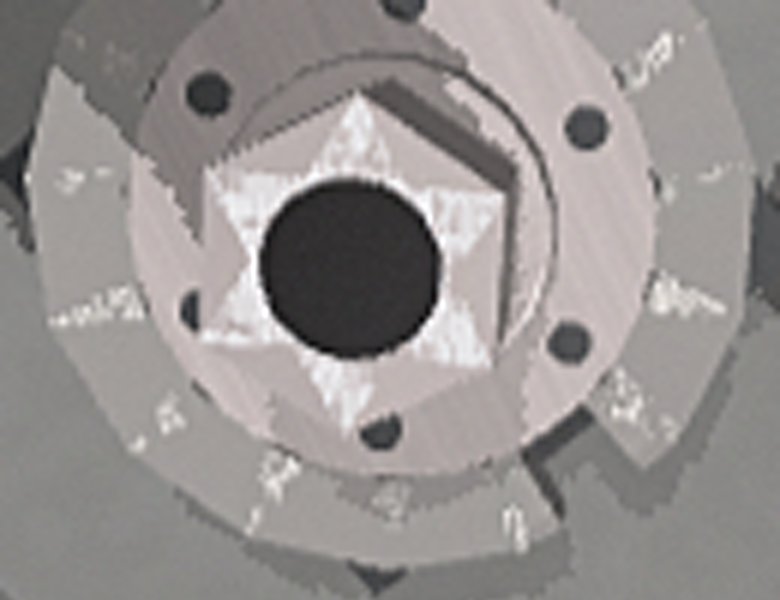

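The notch rim corners are at crop (563,518) and (645,468), with inner corners at (525,460) and (587,407). The hex corners are at (360,92), (505,190), (492,368), (348,435), (200,335) and (205,170).

Run:
```python
from h import *
w2=load('w2');c=lambda u,v:(215+u/6,110+v/6)
hx=np.array([onz(w2,c(*p),.112)[:2] for p in((360,92),(505,190),(492,368),(348,435),(200,335),(205,170))])
bore=onz(w2,c(350,268),.112)[:2]
ctr=hx.mean(0);print('ctr',ctr,bore)
q=hx-ctr;a=np.degrees(np.arctan2(q[:,1],q[:,0]));print(np.hypot(*q.T),a,'corner mod60',np.degrees(np.angle(np.exp(6j*np.radians(a)).mean()))/6)
fx=np.radians(-27.0);ax=ctr
for n,p in(('L',(563,518)),('R',(645,468)),('iL',(525,460)),('iR',(587,407)),('m',(604,493)),('im',(556,433))):
    d=onz(w2,c(*p),.054)[:2]-ax;print(n,np.hypot(*d)*1e3,np.degrees(np.arctan2(d[1],d[0])))
lg=ax+.0;print('home lever grip',ax+np.array([.089*np.cos(fx)-.06*np.sin(fx),.089*np.sin(fx)+.06*np.cos(fx)]))
o=get_obs();print(o['eef_pos'],R.from_rotvec(o['eef_rot']).as_matrix().round(4)[:,:2].T.tolist(),o['qpos'].round(3))
```

```text
ctr [ 0.45890778 -0.06977849] [ 0.45866464 -0.06958229]
[0.02647998 0.0265539  0.02654274 0.0266006  0.0262375  0.02630418] [  19.11845389  -39.72913875 -102.60166508 -159.48440152  137.74918733
   79.74207896] corner mod60 19.133495229339427
L 64.16337123445354 -127.651697749907
R 65.54652698438161 -111.45572237826968
iL 50.86213484813676 -128.5719496915594
iR 49.5768825553121 -110.87209226907488
m 64.21085713853505 -119.43737364808786
im 49.54239006407556 -119.73587221936052
home lever grip [ 0.56544679 -0.05672326]
[ 0.45196256 -0.11860248  0.25393268] [[0.9137, 0.4063, 0.0005], [0.4063, -0.9137, 0.0007]] [-0.407 -0.17   1.916 -0.     1.394  0.746]
```

The hex fit is tight: corner radius 26.4 mm against 26.5 nominal. The notch faces -119.5° and the arrow -27°, so the hub must turn +92.5° (CCW). Joint 6 has enough range for that in one grasp. I'll move over the hub, align to the flats, and descend.

```bash
python3 -m creep '[{"jaw":8.5,"translation":[1.3,-2.1,0],"roll":0},{"jaw":8.5,"translation":[1.3,-2.1,0],"roll":0},{"jaw":8.5,"translation":[0,0,0],"roll":4.9},{"jaw":8.5,"translation":[0,0,2.5],"roll":0},{"jaw":8.5,"translation":[0,0,2.5],"roll":0},{"jaw":8.5,"translation":[0,0,2.5],"roll":0},{"jaw":8.5,"translation":[0,0,2.5],"roll":0},{"jaw":8.5,"translation":[0,0,0],"roll":0}]' 40
python3 - <<'E'
from h import *
o=get_obs();M=R.from_rotvec(o['eef_rot']).as_matrix();d=np.array([.4588,-.0697,.076])-o['eef_pos']
print(o['eef_pos'],'tool delta cm',(M.T@d*100).round(2),'y ang',np.degrees(np.arctan2(M[1,1],M[0,1])),o['qpos'].round(3))
E
```

```text
clock: 2.92
eef_pos: [0.4545, -0.068, 0.1486]
eef_rot: [-3.094, -0.521, 0.014]
wrist_force: [-0.6, -0.2, -1.2]
opening: 0.0849
grip_force: 0.0
[ 0.45446818 -0.06803765  0.14856906] tool delta cm [0.41 0.34 7.25] y ang -70.89335245482648 [-0.301 -0.078  2.038 -0.     1.191  0.936]
```

```bash
python3 -m creep '[{"jaw":8.5,"translation":[0,0,0],"roll":0},{"jaw":8.5,"translation":[0.4,0.3,0],"roll":0},{"jaw":8.5,"translation":[0,0,2.4],"roll":0},{"jaw":8.5,"translation":[0,0,2.4],"roll":0},{"jaw":8.5,"translation":[0,0,0],"roll":0},{"jaw":8.5,"translation":[0,0,0],"roll":0},{"jaw":8.5,"translation":[0,0,0],"roll":0},{"jaw":8.5,"translation":[0,0,0],"roll":0}]' 40
python3 - <<'E'
from h import *
o=get_obs();M=R.from_rotvec(o['eef_rot']).as_matrix();d=np.array([.4588,-.0697,.076])-o['eef_pos']
print(o['eef_pos'],'tool delta cm',(M.T@d*100).round(2),'y ang',np.degrees(np.arctan2(M[1,1],M[0,1])),M[:,2])
E
```

```text
clock: 3.58
eef_pos: [0.4657, -0.0716, 0.1078]
eef_rot: [3.096, 0.521, 0.006]
wrist_force: [0.7, -0.8, -0.2]
opening: 0.0852
grip_force: 0.0
[ 0.46574852 -0.07156162  0.10778819] tool delta cm [-0.61 -0.41  3.18] y ang -70.90568486099703 [ 0.00432722 -0.00132834 -0.99998976]
```

```bash
python3 -m creep '[{"jaw":8.5,"translation":[-0.6,-0.4,0],"roll":0},{"jaw":8.5,"translation":[0,0,0],"roll":0},{"jaw":8.5,"translation":[0,0,0],"roll":0},{"jaw":8.5,"translation":[0,0,0],"roll":0},{"jaw":8.5,"translation":[0,0,0],"roll":0},{"jaw":8.5,"translation":[0,0,0],"roll":0},{"jaw":8.5,"translation":[0,0,0],"roll":0},{"jaw":8.5,"translation":[0,0,0],"roll":0}]' 40
cat > d.py <<'E'
from h import *
import sys
t=[float(x) for x in sys.argv[1:4]]
o=get_obs();M=R.from_rotvec(o['eef_rot']).as_matrix();d=np.array(t)-o['eef_pos']
print('tool delta cm',(M.T@d*100).round(2),'y ang',np.degrees(np.arctan2(M[1,1],M[0,1])).round(2),M[:,2].round(3),o['qpos'].round(2))
E
python3 d.py .4588 -.0697 .076
```

```text
clock: 4.25
eef_pos: [0.4567, -0.0691, 0.1052]
eef_rot: [-3.098, -0.521, 0.0]
wrist_force: [0.6, 0.5, 0.4]
opening: 0.0852
grip_force: 0.0
tool delta cm [0.18 0.13 2.92] y ang -70.91 [-0.  0. -1.] [-0.3  -0.02  2.07  0.    1.09  0.94]
```

```bash
python3 -m creep '[{"jaw":8.5,"translation":[0.2,0.1,0],"roll":0},{"jaw":8.5,"translation":[0,0,1.5],"roll":0},{"jaw":8.5,"translation":[0,0,1.4],"roll":0},{"jaw":8.5,"translation":[0,0,0],"roll":0},{"jaw":8.5,"translation":[0,0,0],"roll":0},{"jaw":8.5,"translation":[0,0,0],"roll":0},{"jaw":8.5,"translation":[0,0,0],"roll":0},{"jaw":8.5,"translation":[0,0,0],"roll":0}]' 40
python3 d.py .4588 -.0697 .076
```

```text
clock: 4.92
eef_pos: [0.4597, -0.0696, 0.0772]
eef_rot: [3.097, 0.521, 0.003]
wrist_force: [0.6, -0.4, 0.8]
opening: 0.0847
grip_force: 0.0
tool delta cm [-0.09 -0.02  0.12] y ang -70.9 [ 0.002 -0.001 -1.   ] [-0.3   0.03  2.08  0.    1.03  0.94]
```

Position is good. Closing the fingers.

```bash
python3 -m creep '[{"jaw":3,"translation":[-0.05,0,0],"roll":0},{"jaw":3,"translation":[0,0,0],"roll":0},{"jaw":3,"translation":[0,0,0],"roll":0},{"jaw":3,"translation":[0,0,0],"roll":0},{"jaw":3,"translation":[0,0,0],"roll":0},{"jaw":3,"translation":[0,0,0],"roll":0},{"jaw":3,"translation":[0,0,0],"roll":0},{"jaw":3,"translation":[0,0,0],"roll":0}]' 40
python3 d.py .4588 -.0697 .076
```

```text
clock: 5.58
eef_pos: [0.459, -0.07, 0.0769]
eef_rot: [3.097, 0.521, 0.001]
wrist_force: [-0.6, -1.7, 4.5]
opening: 0.0448
grip_force: 43.0
tool delta cm [-0.   -0.03  0.09] y ang -70.89 [ 0.001 -0.001 -1.   ] [-0.3   0.03  2.09 -0.    1.03  0.94]
```

Gripped on the flats. Turning.

```bash
python3 -m creep '[{"jaw":3,"translation":[0,0,0],"roll":-6},{"jaw":3,"translation":[0,0,0],"roll":-6},{"jaw":3,"translation":[0,0,0],"roll":-6},{"jaw":3,"translation":[0,0,0],"roll":-6},{"jaw":3,"translation":[0,0,0],"roll":-6},{"jaw":3,"translation":[0,0,0],"roll":-6},{"jaw":3,"translation":[0,0,0],"roll":-6},{"jaw":3,"translation":[0,0,0],"roll":-4}]' 40
python3 d.py .4588 -.0697 .076
```

```text
clock: 6.25
eef_pos: [0.4591, -0.0692, 0.0768]
eef_rot: [-2.646, -1.694, -0.003]
wrist_force: [-0.5, 0.4, 4.9]
opening: 0.0441
grip_force: 43.0
tool delta cm [-0.06 -0.01  0.08] y ang -24.74 [ 0.001  0.001 -1.   ] [-0.3   0.03  2.09  0.    1.03  0.13]
```

```bash
python3 -m creep '[{"jaw":3,"translation":[0,0,0],"roll":-6},{"jaw":3,"translation":[0,0,0],"roll":-6},{"jaw":3,"translation":[0,0,0],"roll":-6},{"jaw":3,"translation":[0,0,0],"roll":-6},{"jaw":3,"translation":[0,0,0],"roll":-6},{"jaw":3,"translation":[0,0,0],"roll":-6},{"jaw":3,"translation":[0,0,0],"roll":0},{"jaw":3,"translation":[0,0,0],"roll":0}]' 40
python3 d.py .4588 -.0697 .076
```

```text
clock: 6.92
eef_pos: [0.4589, -0.0694, 0.0768]
eef_rot: [1.997, 2.425, 0.001]
wrist_force: [-1.1, 0.0, 5.5]
opening: 0.0449
grip_force: 43.1
tool delta cm [-0.03 -0.02  0.08] y ang 11.06 [ 0.001  0.    -1.   ] [-0.3   0.03  2.09  0.    1.03 -0.5 ]
```

```bash
python3 -m creep '[{"jaw":3,"translation":[0,0,0],"roll":-5.5},{"jaw":3,"translation":[0,0,0],"roll":-5},{"jaw":3,"translation":[0,0,0],"roll":0},{"jaw":3,"translation":[0,0,0],"roll":0},{"jaw":8.5,"translation":[0,0,0],"roll":0},{"jaw":8.5,"translation":[0,0,0],"roll":0},{"jaw":8.5,"translation":[0,0,0],"roll":0},{"jaw":8.5,"translation":[0,0,0],"roll":0}]' 40
python3 d.py .4588 -.0697 .076
```

```text
clock: 7.58
eef_pos: [0.4579, -0.0693, 0.0758]
eef_rot: [-1.766, -2.597, 0.0]
wrist_force: [-0.7, -0.4, 0.4]
opening: 0.0849
grip_force: 0.0
tool delta cm [-0.07  0.07 -0.02] y ang 21.56 [-0.001  0.001 -1.   ] [-0.3   0.03  2.09  0.    1.03 -0.68]
```

```bash
python3 -m creep '[{"jaw":8.5,"translation":[0,0,0],"roll":0},{"jaw":8.5,"translation":[0,0,3],"roll":0},{"jaw":8.5,"translation":[0,0,0],"roll":0},{"jaw":8.5,"translation":[0,0,0],"roll":0},{"jaw":8.5,"translation":[0,0,0],"roll":0},{"jaw":8.5,"translation":[0,0,0],"roll":0},{"jaw":8.5,"translation":[0,0,0],"roll":0},{"jaw":8.5,"translation":[0,0,0],"roll":0}]' >/dev/null --help 2>&1 | head -3; python3 d.py .4588 -.0697 .27
```

```text
tool delta cm [ -0.05   0.05 -19.42] y ang 21.56 [-0.001  0.001 -1.   ] [-0.3   0.03  2.09  0.    1.03 -0.68]
```

Hub turned and released. (My second call there was malformed and wrongly signed. It was rejected and the pose did not change.) Raising to look.

```bash
python3 -m creep '[{"jaw":8.5,"translation":[0,0,-3],"roll":0},{"jaw":8.5,"translation":[0,0,-3],"roll":0},{"jaw":8.5,"translation":[-0.5,0,-3],"roll":0},{"jaw":8.5,"translation":[-1.5,0,-3],"roll":0},{"jaw":8.5,"translation":[-1.5,0,-3],"roll":0},{"jaw":8.5,"translation":[-1.5,0,-2],"roll":0},{"jaw":8.5,"translation":[0,0,0],"roll":0},{"jaw":8.5,"translation":[0,0,0],"roll":0}]'
python3 - <<'E'
from h import *
f=snap('wrist','w3');ax=np.array([.4588,-.0697])
c=proj(f,[*ax,.08]);print(c)
x0,y0=int(max(0,c[0]-150)),int(max(0,c[1]-140));print(x0,y0)
g=f['frame'][y0:y0+225,x0:x0+300].copy()
cv2.imwrite('pics/c4.png',cv2.resize(g,None,fx=2.66,fy=2.66,interpolation=cv2.INTER_CUBIC)[:,:,::-1])
u=np.radians(-27)
for r in(.05,.065,.08,.17):print(r,((proj(f,[*(ax+r*np.array([np.cos(u),np.sin(u)])),.054 if r<.07 else .012])-[x0,y0])*2.66).round())
E
```

```text
clock: 8.25
eef_pos: [0.4777, -0.1167, 0.2474]
eef_rot: [1.767, 2.595, 0.001]
wrist_force: [0.2, 1.0, 0.1]
opening: 0.0851
grip_force: 0.0
[316.13488823 124.25428686]
166 0
0.05 [481. 420.]
0.065 [505. 448.]
0.08 [516. 454.]
0.17 [635. 592.]
```

View pics/c4.png

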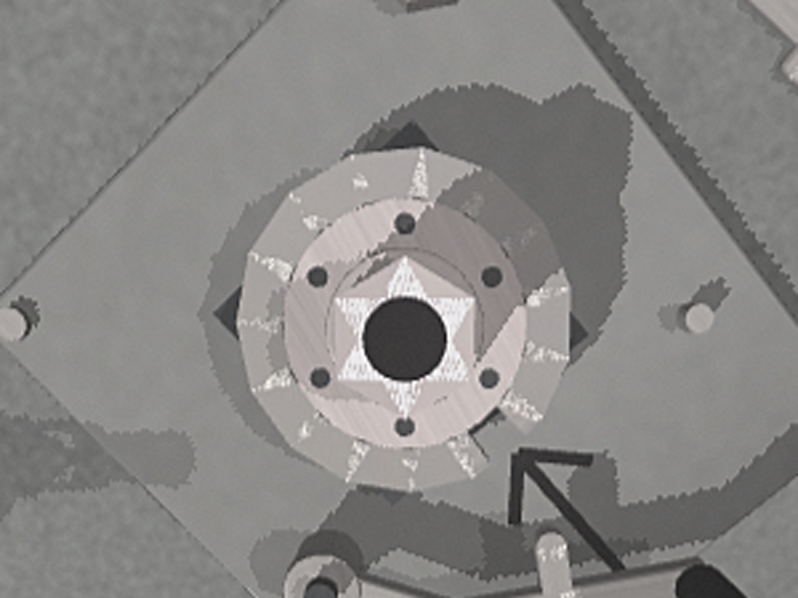

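The notch opening, with corners at crop (483,470) and (530,433), is centred on the predicted arrow direction (505,448). Next I'll locate the lever handle.

Run:
```python
from h import *
t,s,w2=load('top0'),load('scene0'),load('w2')
ax=np.array([.4588,-.0697]);u=np.radians(-27);Rz=np.array([[np.cos(u),-np.sin(u)],[np.sin(u),np.cos(u)]])
pv=ax+Rz@[.06,-.1];print('pivot',pv,'tri',tri([t,s],[(367.7,159),(281,209)]))
for th in(.40,.44,.48,.52,.56,.6):
    c,n=np.cos(th),np.sin(th);h=np.array([[c,n],[-n,c]])@[.029,.16];q=pv+Rz@h
    print(th,q.round(4),proj(t,[*q,.13]).round(1),proj(s,[*q,.13]).round(1),((proj(w2,[*q,.051])-[130,0])/.45).round())
g=cv2.resize(s['frame'][195:255,240:320],(800,600),interpolation=cv2.INTER_CUBIC);cv2.imwrite('pics/c5.png',g[:,:,::-1])
b=s['frame'][195:245,262:302].astype(int).sum(2);ys,xs=np.where(b<100);print(xs.min()+262,xs.max()+262,ys.min()+195,ys.max()+195)
b=t['frame'][148:172,355:380].astype(int).sum(2);ys,xs=np.where(b<90);print(xs.min()+355,xs.max()+355,ys.min()+148,ys.max()+148)
```

```text
pivot [ 0.46686134 -0.18604008] tri [ 0.61499364 -0.12351593  0.12827782]
0.4 [ 0.608  -0.1052] [360.8 161.5] [287.8 206.7] [534.  51.]
0.44 [ 0.6111 -0.1109] [362.9 160.3] [285.6 207.4] [548.  50.]
0.48 [ 0.614  -0.1167] [365.  159.3] [283.3 208.1] [563.  49.]
0.52 [ 0.6166 -0.1227] [367.2 158.3] [281.  208.8] [577.  49.]
0.56 [ 0.619  -0.1287] [369.4 157.4] [278.6 209.4] [592.  50.]
0.6 [ 0.6212 -0.1349] [371.6 156.6] [276.2 209.9] [606.  51.]
277 290 212 234
362 367 160 165
```

Both cameras agree on a lever angle of about 0.53 and a handle at (0.6165, -0.1235). I'll roll so that the closing line runs tangentially.

```bash
python3 -m creep '[{"jaw":6,"translation":[0,0,0],"roll":6.8},{"jaw":6,"translation":[0,0,0],"roll":6.8},{"jaw":6,"translation":[0,0,0],"roll":6.8},{"jaw":6,"translation":[0,0,0],"roll":6.8},{"jaw":6,"translation":[0,0,0],"roll":6.8},{"jaw":6,"translation":[0,0,0],"roll":6.8},{"jaw":6,"translation":[0,0,0],"roll":6.8},{"jaw":6,"translation":[0,0,0],"roll":6.8}]'
python3 -m creep '[{"jaw":6,"translation":[0,0,0],"roll":6.8},{"jaw":6,"translation":[0,0,0],"roll":6.8},{"jaw":6,"translation":[0,0,0],"roll":6.8},{"jaw":6,"translation":[0,0,0],"roll":6.8},{"jaw":6,"translation":[0,0,0],"roll":0},{"jaw":6,"translation":[0,0,0],"roll":0},{"jaw":6,"translation":[0,0,0],"roll":0},{"jaw":6,"translation":[0,0,0],"roll":0}]'
python3 d.py .6165 -.1235 .16
```

```text
clock: 8.97
eef_pos: [0.4748, -0.1145, 0.2431]
eef_rot: [-2.758, -1.494, 0.005]
wrist_force: [0.5, 0.6, -0.3]
opening: 0.0603
grip_force: 0.0
clock: 9.63
eef_pos: [0.4763, -0.1156, 0.2454]
eef_rot: [-3.033, -0.816, 0.002]
wrist_force: [0.0, -1.3, 0.5]
opening: 0.06
grip_force: 0.0
tool delta cm [11.74  7.73  8.52] y ang -59.89 [-0.001  0.001 -1.   ] [-0.38 -0.11  1.88  0.    1.37  0.66]
```

```bash
python3 -m creep '[{"jaw":6,"translation":[2.3,1.5,0.5],"roll":0},{"jaw":6,"translation":[2.3,1.5,1],"roll":0},{"jaw":6,"translation":[2.3,1.6,1],"roll":0},{"jaw":6,"translation":[2.3,1.6,1.5],"roll":0},{"jaw":6,"translation":[2.3,1.5,2],"roll":0},{"jaw":6,"translation":[0,0,1.5],"roll":0},{"jaw":6,"translation":[0,0,0],"roll":0},{"jaw":6,"translation":[0,0,0],"roll":0}]'
python3 d.py .6165 -.1235 .081
python3 - <<'E'
from h import *
snap('wrist','w4')
E
```

```text
clock: 10.3
eef_pos: [0.6136, -0.1247, 0.1695]
eef_rot: [-3.032, -0.814, 0.006]
wrist_force: [-0.3, -0.3, 0.5]
opening: 0.0599
grip_force: 0.0
tool delta cm [0.34 0.06 8.85] y ang -59.95 [-0.004  0.001 -1.   ] [-0.31  0.25  1.64 -0.    1.25  0.73]
```

View pics/w4.png

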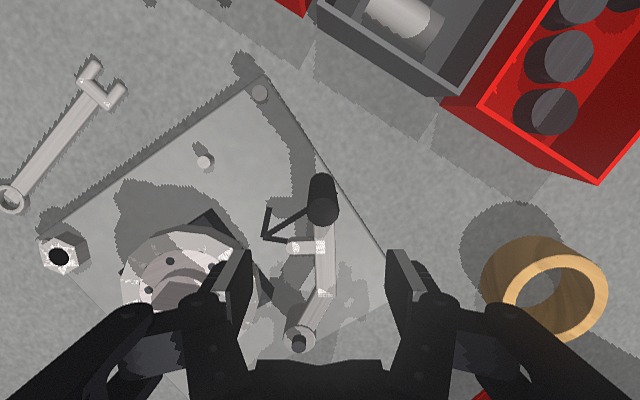

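The handle top at (323,207) lies centred between the open fingers, so I'll descend and close.

```bash
python3 -c "
from h import *
print(onz(load('w4'),(323,205),.13))"
python3 -m creep '[{"jaw":6,"translation":[0.2,0,0],"roll":0},{"jaw":6,"translation":[0,0,2.5],"roll":0},{"jaw":6,"translation":[0,0,2.5],"roll":0},{"jaw":6,"translation":[0,0,2.2],"roll":0},{"jaw":6,"translation":[0,0,1.2],"roll":0},{"jaw":6,"translation":[0,0,0],"roll":0},{"jaw":6,"translation":[0,0,0],"roll":0},{"jaw":6,"translation":[0,0,0],"roll":0}]'
python3 d.py .6165 -.1235 .081
```

```text
[ 0.62268609 -0.12242517  0.13      ]
clock: 11.02
eef_pos: [0.6182, -0.1248, 0.0897]
eef_rot: [3.033, 0.812, 0.005]
wrist_force: [-0.4, -0.1, -0.6]
opening: 0.0601
grip_force: 0.0
tool delta cm [-0.09 -0.2   0.87] y ang -60.01 [ 0.004 -0.001 -1.   ] [-0.31  0.34  1.69  0.    1.11  0.74]
```

```bash
python3 -m creep '[{"jaw":6,"translation":[0,-0.1,0.5],"roll":0},{"jaw":6,"translation":[0,0,0],"roll":0},{"jaw":1,"translation":[0,0,0],"roll":0},{"jaw":1,"translation":[0,0,0],"roll":0},{"jaw":1,"translation":[0,0,0],"roll":0},{"jaw":1,"translation":[0,0,0],"roll":0},{"jaw":1,"translation":[0,0,0],"roll":0},{"jaw":1,"translation":[0,0,0],"roll":0}]' 20
python3 d.py .6165 -.1235 .081
cat > lev.py <<'E'
from h import *
ax=np.array([.4588,-.0697]);u=np.radians(-27);Rz=np.array([[np.cos(u),-np.sin(u)],[np.sin(u),np.cos(u)]]);pv=ax+Rz@[.06,-.1]
o=get_obs();d=Rz.T@(o['eef_pos'][:2]-pv);th=np.arctan2(.16,.029)-np.arctan2(d[1],d[0])
M=R.from_rotvec(o['eef_rot']).as_matrix()
print('theta',th.round(3),'r',np.hypot(*d).round(4),'F tool',(M.T@o['wrist_force']).round(1))
p=o['eef_pos']
for k in np.arange(th,-.031,-.06):
    k=k-.06;c,n=np.cos(k),np.sin(k);q=np.array([*(pv+Rz@(np.array([[c,n],[-n,c]])@[.029,.16])),p[2]])
    print(round(k,3),(M.T@(q-p)*100).round(2));p=q
E
python3 lev.py
```

```text
clock: 11.68
eef_pos: [0.6169, -0.1238, 0.0829]
eef_rot: [3.033, 0.813, 0.002]
wrist_force: [1.5, -1.1, 2.1]
opening: 0.021
grip_force: 21.6
tool delta cm [-0.02 -0.05  0.19] y ang -60.0 [ 0.002 -0.001 -1.   ] [-0.31  0.35  1.69 -0.    1.1   0.74]
theta 0.527 r 0.1624 F tool [ 0.8  1.7 -2.1]
0.467 [ 0.11 -0.97 -0.  ]
0.407 [ 0.04 -0.97 -0.  ]
0.347 [-0.02 -0.98 -0.  ]
0.287 [-0.08 -0.97 -0.  ]
0.227 [-0.14 -0.97 -0.  ]
0.167 [-0.19 -0.96 -0.  ]
0.107 [-0.25 -0.94 -0.  ]
0.047 [-0.31 -0.93 -0.  ]
-0.013 [-0.36 -0.91 -0.  ]
-0.073 [-0.42 -0.88 -0.  ]
```

Handle gripped (r = 162.4 mm, θ = 0.527). Swinging to about 0.17.

```bash
python3 -m creep '[{"jaw":1,"translation":[0.1,-0.97,0],"roll":0},{"jaw":1,"translation":[0.04,-0.97,0],"roll":0},{"jaw":1,"translation":[-0.02,-0.97,0],"roll":0},{"jaw":1,"translation":[-0.08,-0.97,0],"roll":0},{"jaw":1,"translation":[-0.14,-0.97,0],"roll":0},{"jaw":1,"translation":[-0.19,-0.96,0],"roll":0},{"jaw":1,"translation":[0,0,0],"roll":0},{"jaw":1,"translation":[0,0,0],"roll":0}]' 20
python3 lev.py
```

```text
clock: 12.35
eef_pos: [0.5859, -0.0726, 0.083]
eef_rot: [-3.033, -0.813, -0.006]
wrist_force: [3.7, 4.1, 1.3]
opening: 0.0208
grip_force: 21.6
theta 0.159 r 0.1644 F tool [ 5.3 -1.7 -1.3]
0.099 [-0.43 -0.9  -0.  ]
0.039 [-0.31 -0.92 -0.  ]
-0.021 [-0.37 -0.9  -0.  ]
-0.081 [-0.42 -0.88 -0.  ]
```

```bash
python3 -m creep '[{"jaw":1,"translation":[-0.1,-0.2,0],"roll":0},{"jaw":1,"translation":[-0.1,-0.2,0],"roll":0},{"jaw":1,"translation":[-0.1,-0.2,0],"roll":0},{"jaw":1,"translation":[-0.1,-0.2,0],"roll":0},{"jaw":1,"translation":[-0.1,-0.2,0],"roll":0},{"jaw":1,"translation":[-0.07,-0.2,0],"roll":0},{"jaw":1,"translation":[0,0,0],"roll":0},{"jaw":1,"translation":[0,0,0],"roll":0}]' 20
python3 lev.py
```

```text
clock: 13.02
eef_pos: [0.5771, -0.0651, 0.083]
eef_rot: [-3.034, -0.811, -0.013]
wrist_force: [8.2, 5.3, -2.6]
opening: 0.0211
grip_force: 21.3
theta 0.089 r 0.1636 F tool [ 9.8 -0.5  2.7]
0.029 [-0.42 -0.89 -0.  ]
-0.031 [-0.38 -0.9  -0.  ]
```

The tangential resistance is only about 3 N, so it is not catching. Continuing gently.

```bash
python3 -m creep '[{"jaw":1,"translation":[-0.1,-0.18,0],"roll":0},{"jaw":1,"translation":[-0.1,-0.18,0],"roll":0},{"jaw":1,"translation":[-0.1,-0.18,0],"roll":0},{"jaw":1,"translation":[-0.1,-0.18,0],"roll":0},{"jaw":1,"translation":[0,0,0],"roll":0},{"jaw":1,"translation":[0,0,0],"roll":0},{"jaw":1,"translation":[0,0,0],"roll":0},{"jaw":1,"translation":[0,0,0],"roll":0}]' 20
python3 lev.py
```

```text
clock: 13.68
eef_pos: [0.5705, -0.0601, 0.0831]
eef_rot: [-3.033, -0.811, -0.015]
wrist_force: [9.9, 7.5, -2.8]
opening: 0.0209
grip_force: 21.2
theta 0.038 r 0.1631 F tool [12.3 -1.5  2.9]
-0.022 [-0.42 -0.88 -0.  ]
-0.082 [-0.42 -0.88 -0.  ]
```

```bash
python3 -m creep '[{"jaw":1,"translation":[-0.05,-0.18,0],"roll":0},{"jaw":1,"translation":[-0.05,-0.18,0],"roll":0},{"jaw":1,"translation":[-0.05,-0.15,0],"roll":0},{"jaw":1,"translation":[0,0,0],"roll":0},{"jaw":1,"translation":[0,0,0],"roll":0},{"jaw":1,"translation":[0,0,0],"roll":0},{"jaw":1,"translation":[0,0,0],"roll":0},{"jaw":1,"translation":[0,0,0],"roll":0}]' 20
python3 lev.py
```

```text
clock: 14.35
eef_pos: [0.566, -0.0571, 0.0831]
eef_rot: [-3.033, -0.811, -0.013]
wrist_force: [8.7, 6.2, -1.8]
opening: 0.0212
grip_force: 21.3
theta 0.005 r 0.1627 F tool [10.6 -1.   1.9]
-0.055 [-0.41 -0.89 -0.  ]
```

```bash
python3 -m creep '[{"jaw":1,"translation":[0,-0.1,0],"roll":0},{"jaw":1,"translation":[0,-0.1,0],"roll":0},{"jaw":1,"translation":[0,0,0],"roll":0},{"jaw":1,"translation":[0,0,0],"roll":0},{"jaw":1,"translation":[0,0,0],"roll":0},{"jaw":1,"translation":[0,0,0],"roll":0},{"jaw":1,"translation":[0,0,0],"roll":0},{"jaw":1,"translation":[0,0,0],"roll":0}]' 20
python3 lev.py
```

```text
clock: 15.02
eef_pos: [0.5649, -0.0562, 0.0831]
eef_rot: [-3.035, -0.812, -0.011]
wrist_force: [7.9, 3.6, -1.9]
opening: 0.0214
grip_force: 21.3
theta -0.004 r 0.1627 F tool [8.6 0.8 2. ]
-0.064 [-0.41 -0.88 -0.  ]
```

```bash
python3 -m creep '[{"jaw":1,"translation":[0,-0.1,0],"roll":0},{"jaw":1,"translation":[0,-0.1,0],"roll":0},{"jaw":1,"translation":[0,-0.1,0],"roll":0},{"jaw":1,"translation":[0,0,0],"roll":0},{"jaw":1,"translation":[0,0,0],"roll":0},{"jaw":1,"translation":[0,0,0],"roll":0},{"jaw":1,"translation":[0,0,0],"roll":0},{"jaw":1,"translation":[0,0,0],"roll":0}]' 20
python3 lev.py
```

```text
clock: 15.68
eef_pos: [0.565, -0.0562, 0.0831]
eef_rot: [3.03, 0.811, 0.015]
wrist_force: [10.6, -2.7, -5.8]
opening: 0.0212
grip_force: 21.1
theta -0.003 r 0.1627 F tool [7.8 7.6 5.9]
-0.063 [-0.42 -0.88 -0.01]
```

The lever no longer moves and the force is rising, so it is on the end stop. I'll release, rise and check.

```bash
python3 -m creep '[{"jaw":1,"translation":[0,0.2,0],"roll":0},{"jaw":6,"translation":[0,0,0],"roll":0},{"jaw":6,"translation":[0,0,0],"roll":0},{"jaw":6,"translation":[0,0,0],"roll":0},{"jaw":6,"translation":[0,0,0],"roll":0},{"jaw":6,"translation":[0,0,0],"roll":0},{"jaw":6,"translation":[0,0,0],"roll":0},{"jaw":6,"translation":[0,0,0],"roll":0}]' 20
python3 d.py .5654 -.0567 .2
```

```text
clock: 16.35
eef_pos: [0.561, -0.0565, 0.0823]
eef_rot: [-3.034, -0.813, 0.001]
wrist_force: [0.5, -0.5, 0.1]
opening: 0.06
grip_force: 0.0
tool delta cm [  0.36   0.24 -11.77] y ang -60.0 [-0. -0. -1.] [-0.22  0.23  1.85 -0.    1.06  0.82]
```

```bash
python3 -m creep '[{"jaw":6,"translation":[0,0,-2],"roll":0},{"jaw":6,"translation":[0,0,-3],"roll":0},{"jaw":6,"translation":[0,0,-3],"roll":0},{"jaw":6,"translation":[-1,0,-3],"roll":0},{"jaw":6,"translation":[-2.5,0,-3],"roll":0},{"jaw":6,"translation":[-2.5,0,-2],"roll":0},{"jaw":6,"translation":[-2.5,0,0],"roll":0},{"jaw":6,"translation":[0,0,0],"roll":0}]' 20
python3 - <<'E'
from h import *
f=snap('wrist','w5')
print(get_obs()['eef_pos'])
cv2.imwrite('pics/c6.png',cv2.resize(f['frame'][0:240,150:470],(800,600),interpolation=cv2.INTER_CUBIC)[:,:,::-1])
ax=np.array([.4588,-.0697]);print((proj(f,[*ax,.112])-[150,0])*2.5,(proj(f,[.5654,-.0567,.13])-[150,0])*2.5)
E
```

```text
clock: 17.02
eef_pos: [0.4859, -0.1008, 0.2446]
eef_rot: [3.032, 0.809, 0.002]
wrist_force: [-0.1, -0.8, -0.5]
opening: 0.06
grip_force: 0.0
[ 0.48680264 -0.09975603  0.24336691]
[311.66594804 482.84693774] [425.19724634 196.56663297]
```

View pics/c6.png

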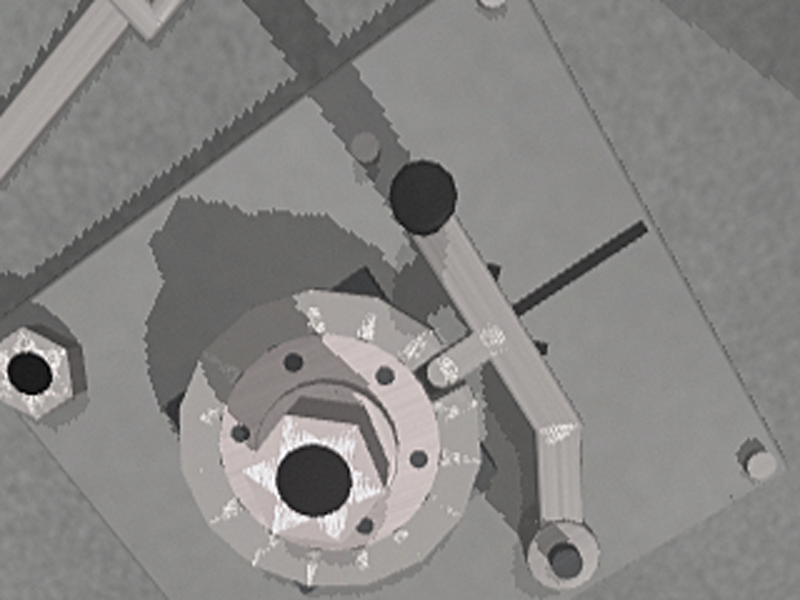

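The nose is fully in the notch at crop (440,372). The handle at (424,197) is where home predicts, and the hub is on its axis at (312,482). Handing in.

```bash
python3 -c "
from station import job_done
print(job_done())"
```

```text
the job is handed in; nothing more can be done
None
```

I turned the hub's notch to the arrow, swung the lever's nose home to its end stop, let go and handed the job in; the last picture shows the nose in the notch, but no verdict came back.

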